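# Stack the copier's feed-roller parts on the service spindle in size order

## Task

Rebuild the copier's feed-roller stack on the upright steel spindle of the service stand, widest part at the bottom: the black rubber roller is already on but sits part-way up, so thread the brass spacer onto it, then the small blue bush on top of that, and finally press the whole stack gently but firmly straight down until the roller is fully home on its disc, and let go. The spindle is set off-centre on its stand in a direction nobody has measured, so feel your way on and never bear on the stand harder than about 30 N. Leave the staple box, the eraser and the sticky notes where they are.

Things in the scene. Friction and masses are not known exactly. Their poses are not given: they have to be found in the camera images.
- stand: Service stand, fixed to the worktop: dark steel base disc 100 mm across, 12 mm high, origin at the centre of its underside, z up. On it lies an aluminium adjuster disc (66 mm across, top 16 mm above the worktop) that carries the upright steel spindle. Takes about 30 N at most.
- tip_level (a point): Point above the base's centre, level with the spindle's tip (100 mm above the worktop). The spindle is vertical, 18 mm across, its tip's edge with a 1.5 mm 45-degree chamfer. Its axis stands 6 mm beside this point, in a direction that differs each time (full circle, not told by any yaw) and is not measured; it is clamped and will not shift.
- roller (a joint): Height (m) of the black ribbed rubber roller (54 mm across, 24 mm high) above its home on the adjuster disc: starts at 0.008 to 0.016, 0 is fully home. It is on the spindle, a tight sliding fit: stays where left, carries the other parts without sinking, takes about 8 N to push down. Its top is 40 mm above the worktop plus this value.
- spacer_mid (a point): Centre, half-way up, of the brass spacer: a ring 44 mm across, 26 mm high, bore 21 mm, about 0.14 kg, standing loose on the worktop, bore upright (its z axis). Home it lies on the roller, centre 53 mm above the worktop. The roller below is wider: fingers holding the ring must not reach below its lower edge.
- bush_mid (a point): Centre, half-way up, of the blue plastic bush: a ring 32 mm across, 26 mm high, bore 21 mm, about 0.06 kg, standing loose on the worktop, bore upright (its z axis). Home it lies on the spacer, centre 79 mm above the worktop. The spacer below is wider: fingers holding the bush must not reach below its lower edge.
- staples: Bystander: dark blue staple box, 40 x 62 x 22 mm, origin at the centre of its underside.
- rubber_eraser: Bystander: eraser in a dark sleeve, 22 x 56 x 13 mm, origin at the centre of its underside.
- notes: Bystander: pad of yellow sticky notes, 75 x 74 x 12 mm, origin at the centre of its underside.

How it is judged:
By the outcome, as a careful person would: the job done as asked, in the order asked, and still so for the second after the job is handed in, with the robot touching nothing.
It also fails if it takes over 72 s, if anything falls off the work surface, if the arm or the gripper's body presses on something with over 40 N, if the wrist force passes 120 N, or if a joint passes its speed limit or range.

## Robot

A 6-joint arm with a two-finger parallel gripper is mounted at the origin on a cart in front of the work surface, level with it; the furniture and walls round the work are solid. World frame = base frame: x ahead of the robot, y to its left, z up, the work surface at z = 0. Lengths are in m, angles in rad, forces in N, time in s.
With the tool pointing down it reaches from about 0.3 to 0.95 m from the base axis. Payload 3.1 kg.
Tool frame: the origin (TCP) lies midway between the tips of the shut fingers; the grasp point (between the pads) lies 19 mm behind it (manip.tcp_to_grasp is the distance from the TCP to the grasp point, in m); z points along the fingers, y is the line along which they close (so a half turn about z gives the same grasp; the last joint's range is limited). The gripper opens to 85 mm and grips with 20 to 120 N. Pads are 22 mm wide; open, the fingers measure 114 mm over their backs; the gripper's body (76 mm by 85 mm) begins 54 mm behind the grasp point. The pads swing forward as they close: fully open they stand 13 mm farther back than shut.
Start: joints at [1.083, 0.308, 1.634, -0, 1.2, -0.07], TCP at [0.254, 0.571, 0.194] pointing down, gripper open.
Joint ranges: [-3.06, 3.06], [-0.79, 1.96], [0.05, 2.63], [-1.19, 4.34], [0.05, 2.64], [-2.94, 2.94]. Speed limits (rad/s): [2.79, 2.79, 3.14, 3.14, 3.14, 3.14].

## Interface

Orientations are given as a unit quaternion [x, y, z, w].
In Python, from workcell import get_state, viewer, manip gives the robot as it stands.
- The arm moves only by the shell command python3 -m inch 'ROWS' [OPENING] [FORCE]. ROWS is JSON, a list of rows, each a list of 4 numbers: the shift along the world's x, y, z in units of 30 mm (1.0 is 30 mm), then the turn about the world's z in units of 5 degrees (1.0 is 5 degrees). In form: [[tx, ty, tz, spin], ...]. A call has 1 to 12 rows; each row shifts and turns the commanded pose from where the row before left it; what a row does not reach is not made up. A row lasts 1/12 s, in which the tool goes at most 41.7 mm and 7.16 degrees, less where a joint would pass 70% of its speed; a pose out of reach is approached as far as the arm can. A call is refused whole if a number of a shift passes 1 or a number of a turn 1, either way. A call with a gripper value outside its range is refused whole. OPENING is the opening, from 0 (shut) to 1 (fully open), set as the call begins (- or left out, the last holds). The fingers move at their own pace and stop on an object; FORCE is the grip in N (left out, the last holds). Time passes only in rows, so rows that do not move let the fingers close. It gives the time, the measured TCP pose, the force, the opening and the grip force at its end, in the units of the state.
- get_state(): the state, without advancing time (a new reading comes with each control period).
- viewer.grab_frame(name): name is "scene" or "side" or "wrist"; returns (picture, depth): 420x560x3 uint8, blue, green, red; 420x560 float32, m along the optical axis (not along the pixel's ray), 0 where there is no reading.
- viewer.camera_info(name): a dict with "camera_matrix" (3x3 intrinsics, pixels), "distortion" ([k1, k2, p1, p2, k3] as OpenCV has them; the pictures are not rectified), "pose" (4x4, takes a point from camera to world coordinates). Camera axes: x right, y up, looking along -z (the intrinsics and any distortion apply to the point x, -y, -z); pixel columns grow to the right and rows downward; lengths in m; the calibration is good to about 2 mm. A picture is of the moment at which its call begins: read the wrist's pose just before it. camera_info takes no time and is no camera call; for the wrist camera it gives the pose at the moment of the call.
- manip.hand_in(): hands the job in; it is judged then, once.
The state is a dict: "t": time; "joint_pos": joint angles; "qvel": joint speeds; "joint_torque": joint torques, N m; "position": TCP position; "tcp_rot": TCP orientation; "wrist_force": force on the tool from outside, world axes, zero at the start; "ft_torque": the same for the moment, N m; "gripper_width": opening from 0.0 (shut) to 1.0 (fully open); "grasp_force": force on a finger pad.
Only numpy, scipy, OpenCV 4.12 (cv2) and the standard library are available. Lean on these libraries where they do the work, as an engineer would, in place of code of your own. Each camera call takes 0.05 s, during which the arm holds its last target. There are 200 camera calls.

## Working session

There is one attempt and no reset: what is moved stays moved. The work goes in short steps, Python scripts to look and compute and a shell command to move; the robot and the scene stay as the last step left them, time stands still between calls to the robot, and variables do not carry over. Pictures are saved under pics/ and viewed, at most 10 in all, crops included, and the job is handed in when it is done.

```bash
mkdir -p pics; ls; python3 - <<'E'
from workcell import get_state, viewer, manip
import cv2,numpy as np
print(get_state(), manip.tcp_to_grasp)
ims=[]
for n in("scene","side"):
    p,d=viewer.grab_frame(n); cv2.imwrite(f"pics/{n}0.png",p); np.save(f"pics/{n}0.npy",d); i=viewer.camera_info(n); print(n,i)
E
```

```text
pics
{'t': 0.0, 'joint_pos': array([ 1.08330079e+00,  3.09041383e-01,  1.63519729e+00,  1.89776515e-05,
        1.19967369e+00, -6.96920235e-02]), 'qvel': array([ 8.14014580e-04,  2.61648174e-04, -1.99338287e-03, -2.87701908e-05,
        4.03092058e-04,  1.57350474e-04]), 'joint_torque': array([ 3.54017436e-05, -4.15242469e+01, -2.76666927e+01, -1.60707277e-04,
        1.01878252e-02, -1.36517562e-05]), 'position': array([0.25318486, 0.57042903, 0.19281939]), 'tcp_rot': array([ 2.07388897e-01,  9.78257890e-01, -1.11270572e-03, -3.27463240e-04]), 'wrist_force': array([ 0.03660502,  0.05447547, -0.68892277]), 'ft_torque': array([ 0.00318892,  0.03955706, -0.00402603]), 'grasp_force': 0.0, 'gripper_width': 1.0039987025379546} 0.0187
scene {'camera_matrix': array([[534.77171286,   0.        , 285.35530599],
       [  0.        , 534.77171286, 217.52201588],
       [  0.        ,   0.        ,   1.        ]]), 'distortion': array([-0.16599593,  0.        ,  0.        ,  0.        ,  0.        ]), 'pose': array([[ 0.53394482,  0.36492818, -0.76271249, -0.20484056],
       [-0.84551575,  0.23307269, -0.48039591, -0.52779015],
       [ 0.00245744,  0.90139034,  0.43300048,  0.56004777],
       [ 0.        ,  0.        ,  0.        ,  1.        ]])}
side {'camera_matrix': array([[520.09339574,   0.        , 272.22455076],
       [  0.        , 520.09339574, 206.41041752],
       [  0.        ,   0.        ,   1.        ]]), 'distortion': array([-0.03384947,  0.        ,  0.        ,  0.        ,  0.        ]), 'pose': array([[-0.99965463, -0.02572984,  0.00534706,  0.58325066],
       [ 0.01502562, -0.39267717,  0.91955362,  1.04703906],
       [-0.0215603 ,  0.91931638,  0.39292816,  0.54650254],
       [ 0.        ,  0.        ,  0.        ,  1.        ]])}
```

View pics/scene0.png

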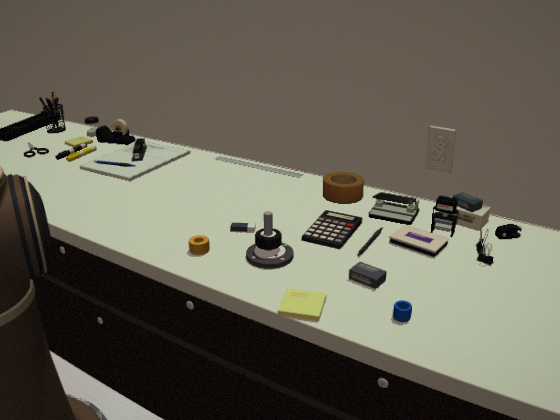

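View pics/side0.png

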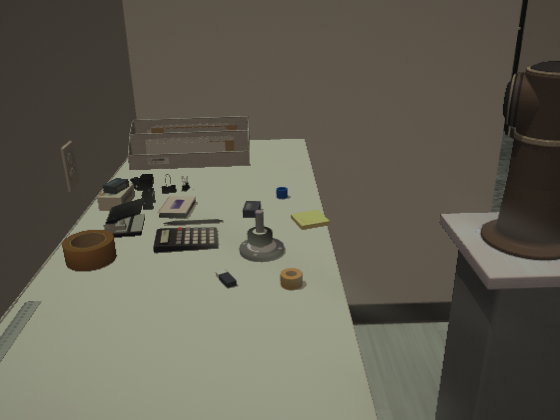

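The spacer is at about (199,244), the stand at (270,253) with its spindle tip at (268,213), and the bush at (402,311) in the scene view. In the side view they are at (291,279), (262,247) and (282,193). Next I measure them.

```bash
cat > h.py <<'E'
import numpy as np,cv2
from workcell import viewer,get_state
from scipy.optimize import least_squares
def ray(info,uv):
    uv=np.asarray(uv,float).reshape(-1,1,2)
    n=cv2.undistortPoints(uv,info["camera_matrix"],np.asarray(info["distortion"])).reshape(-1,2)
    d=np.c_[n[:,0],-n[:,1],-np.ones(len(n))]
    T=np.asarray(info["pose"]); return T[:3,3],d@T[:3,:3].T
def plane(info,uv,z):
    o,d=ray(info,uv); return o+d*((z-o[2])/d[:,2])[:,None]
def cloud(info,dep):
    h,w=dep.shape; v,u=np.mgrid[:h,:w]
    o,d=ray(info,np.c_[u.ravel(),v.ravel()])
    return (o+d*dep.ravel()[:,None]).reshape(h,w,3)
def circ(P,r=None):
    c0=np.r_[P.mean(0)[:2],[] if r else [0.02]]
    f=lambda c:np.hypot(P[:,0]-c[0],P[:,1]-c[1])-(r or c[2])
    s=least_squares(f,c0,loss="soft_l1",f_scale=.001); return s.x,np.sqrt(np.mean(s.fun**2))
E
python3 - <<'E'
from h import *
box={"scene":{"sp":(185,232,214,258),"bu":(388,297,416,324),"st":(245,205,296,268)},"side":{"sp":(276,266,306,292),"bu":(272,184,292,202),"st":(236,205,288,262)}}
for n in box:
    im=cv2.imread(f"pics/{n}0.png").astype(int);d=np.load(f"pics/{n}0.npy");i=viewer.camera_info(n);C=cloud(i,d)
    for k,(a,b,c,e) in box[n].items():
        I=im[b:e,a:c];P=C[b:e,a:c];dd=d[b:e,a:c]>0
        B,G,R=I[...,0],I[...,1],I[...,2]
        if k=="st":
            for lo,hi,r in((.06,.098,.009),(.022,.06,.027),(.002,.011,.05)):
                m=dd&(P[...,2]>lo)&(P[...,2]<hi)
                print(n,lo,m.sum(),P[m].max(0).round(4), [x for x in circ(P[m],r)])
        else:
            m=(R-B>60) if k=="sp" else (B-R>50)
            v,u=np.nonzero(m);cc=np.c_[u+a,v+b]
            (cx,cy),*_=cv2.minAreaRect(cc.astype(np.float32))
            print(n,k,m.sum(),"silh@.013",plane(i,[[cx,cy]],.013).round(4),"zmax",P[m][:,2].max())
            q=m&dd&(P[...,2]>.004)
            print("   cloud mid",((P[q].min(0)+P[q].max(0))/2).round(4),(P[q].max(0)-P[q].min(0)).round(4))
    # spindle tip
E
```

```text
scene sp 288 silh@.013 [[0.5471 0.1663 0.013 ]] zmax 0.5600477719390906
   cloud mid [0.5439 0.1641 0.0161] [0.0451 0.0432 0.0241]
scene bu 300 silh@.013 [[ 0.5496 -0.2956  0.013 ]] zmax 0.5600477719390906
   cloud mid [ 0.5486 -0.2945  0.0156] [0.0338 0.0312 0.023 ]
scene 0.06 155 [0.6143 0.0358 0.0979] [array([0.60818967, 0.02687109]), np.float64(0.0013567092883818427)]
scene 0.022 470 [0.6337 0.054  0.0599] [array([0.60868929, 0.02722739]), np.float64(0.00701418174067462)]
scene 0.002 338 [0.7846 0.2164 0.011 ] [array([0.60627848, 0.02257541]), np.float64(0.035675361453007565)]
side sp 137 silh@.013 [[0.5434 0.1409 0.013 ]] zmax 0.546502535831554
   cloud mid [0.5445 0.165  0.0236] [0.0393 0.0433 0.0123]
side bu 27 silh@.013 [[ 0.5478 -0.329   0.013 ]] zmax 0.030258390665800272
   cloud mid [ 0.5487 -0.2937  0.0244] [0.0252 0.0353 0.0117]
side 0.06 132 [0.6149 0.0395 0.098 ] [array([0.60583821, 0.02652345]), np.float64(0.0015199509299725865)]
side 0.022 494 [0.6506 0.0581 0.0599] [array([0.60612638, 0.0246528 ]), np.float64(0.07159222776510964)]
side 0.002 536 [0.6725 0.0765 0.0109] [array([ 0.60354726, -0.06142142]), np.float64(0.06448653970918825)]
```

```bash
python3 -m inch '[[0.75,-1,0,0],[0.75,-1,0,0],[0.75,-1,0,0],[0.75,-1,0,0],[0.75,-1,0,0],[0.75,-1,0,0],[0.75,-1,0,0],[0.75,-1,0,0],[0.75,-1,0,0],[0.75,-1,0,0],[0.75,-1,0,0],[0.75,-1,0,0]]' 1
python3 -m inch '[[0.6,-0.7,0,0],[0,-0.6,0,0],[0,0,0,0],[0,0,0,0]]'
python3 - <<'E'
from h import *
i=viewer.camera_info("wrist");p,d=viewer.grab_frame("wrist");cv2.imwrite("pics/w1.png",p);np.save("pics/w1.npy",d)
print(get_state()["position"],i)
E
```

```text
t: 1.1
position: [0.5241, 0.2095, 0.1937]
tcp_rot: [0.207, 0.978, -0.0, -0.0]
wrist_force: [1.4, 0.2, -0.6]
gripper_width: 0.998
grasp_force: 0.0
t: 1.43
position: [0.5413, 0.1714, 0.1934]
tcp_rot: [0.209, 0.978, -0.0, -0.001]
wrist_force: [-0.4, 1.1, 0.2]
gripper_width: 0.995
grasp_force: 0.0
[0.54108807 0.1722803  0.19355735] {'camera_matrix': array([[311.81048496,   0.        , 273.81018045],
       [  0.        , 311.81048496, 204.18107903],
       [  0.        ,   0.        ,   1.        ]]), 'distortion': array([-0.04049109,  0.        ,  0.        ,  0.        ,  0.        ]), 'pose': array([[ 4.07947021e-01, -8.64047727e-01, -2.94958900e-01,
         4.64596335e-01],
       [ 9.13005465e-01,  3.85895373e-01,  1.32309418e-01,
         2.06284782e-01],
       [-4.98377350e-04, -3.23274321e-01,  9.46305165e-01,
         3.73093163e-01],
       [ 0.00000000e+00,  0.00000000e+00,  0.00000000e+00,
         1.00000000e+00]])}
```

View pics/w1.png

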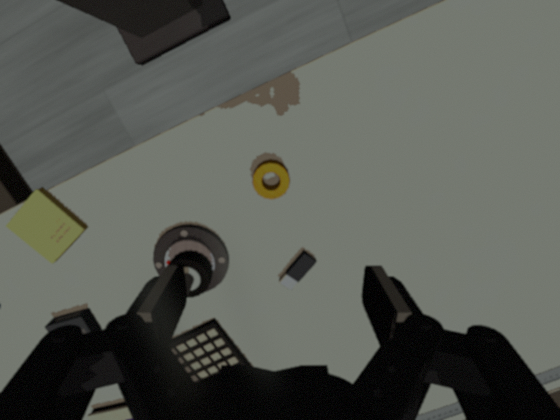

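The wrist view shows the spacer at (271,180), its bore about (270,180), and the stand disc at about (192,258) with its spindle leaning away beneath the left finger. I'll measure the spacer from this view.

```bash
python3 - <<'E'
from h import *
im=cv2.imread("pics/w1.png").astype(int);d=np.load("pics/w1.npy");i=viewer.camera_info("wrist");C=cloud(i,d)
m=((im[...,2]-im[...,0])>70);m[:140]=0;m[220:]=0;m[:,:235]=0;m[:,310:]=0
v,u=np.nonzero(m);print(m.sum(),u.min(),u.max(),v.min(),v.max())
cs,_=cv2.findContours(m.astype(np.uint8),cv2.RETR_EXTERNAL,cv2.CHAIN_APPROX_NONE);c=max(cs,key=cv2.contourArea)
P=plane(i,c.reshape(-1,2),.026);print(circ(P),circ(P,.022))
Q=C[m];q=Q[(Q[:,2]>.022)&(Q[:,2]<.032)];print(len(q),q[:,2].mean(),(q.min(0)+q.max(0))/2,q.max(0)-q.min(0))
# hole
hole=np.zeros(m.shape,np.uint8);cv2.drawContours(hole,[c],-1,1,-1);hole=(hole>0)&~m;v,u=np.nonzero(hole);print("hole",hole.sum(),plane(i,[[u.mean(),v.mean()]],.022))
E
```

```text
704 253 288 163 197
(array([0.54486006, 0.16714342, 0.02003718]), np.float64(0.00039961102307065836)) (array([0.54493744, 0.16673057]), np.float64(0.0020269409504289084))
702 0.025979032630212937 [0.54515396 0.16712457 0.02555266] [0.04107189 0.04023135 0.0055115 ]
hole 276 [[0.54588323 0.16647983 0.022     ]]
```

```bash
python3 -m inch '[[0.13,-0.18,-0.8,0],[0,0,-1,0],[0,0,-1,0],[0,0,-1,0],[0,0,-1,0],[0,0,-0.8,0],[0,0,-0.3,0],[0,0,0,0],[0,0,0,0]]'
```

```text
t: 2.23
position: [0.5455, 0.1678, 0.0173]
tcp_rot: [0.207, 0.978, 0.0, -0.0]
wrist_force: [0.8, -0.5, 1.2]
gripper_width: 1.003
grasp_force: 0.0
```

```bash
python3 -m inch '[[0,-0.03,-0.3,0],[0,0,-0.22,0],[0,0,0,0],[0,0,0,0]]'; python3 -m inch '[[0,0,0,0],[0,0,0,0],[0,0,0,0],[0,0,0,0],[0,0,0,0],[0,0,0,0],[0,0,0,0],[0,0,0,0]]' 0 45
```

```text
t: 2.57
position: [0.5456, 0.1659, 0.0017]
tcp_rot: [0.207, 0.978, 0.0, 0.0]
wrist_force: [-0.9, -0.2, 0.5]
gripper_width: 0.995
grasp_force: 0.0
t: 3.23
position: [0.5455, 0.1659, 0.0015]
tcp_rot: [0.207, 0.978, -0.0, -0.0]
wrist_force: [-0.4, -0.4, 0.2]
gripper_width: -0.001
grasp_force: 0.0
```

```bash
python3 - <<'E'
from h import *
a,_=viewer.grab_frame("scene");b,_=viewer.grab_frame("wrist")
cv2.imwrite("pics/m1.png",np.hstack([cv2.resize(a[180:300,120:320],(400,240)),cv2.resize(b,(400,300))[:240]]))
print(get_state())
E
```

```text
{'t': 3.3333, 'joint_pos': array([ 2.18919957e-01,  4.59008464e-01,  1.87521325e+00, -8.36980074e-07,
        8.07400235e-01, -9.34067986e-01]), 'qvel': array([-0.00104777, -0.00161886,  0.00021483,  0.00035561, -0.00040851,
        0.00084166]), 'joint_torque': array([-2.89996933e-03, -4.08045387e+01, -2.06089979e+01, -2.50908042e-04,
        7.32392364e-04, -2.47982690e-06]), 'position': array([0.54551539, 0.16593274, 0.00146526]), 'tcp_rot': array([ 2.07387758e-01,  9.78258819e-01, -6.35230744e-06, -1.32020525e-05]), 'wrist_force': array([0.93904578, 0.31749573, 0.38359565]), 'ft_torque': array([ 0.03538666, -0.03711005,  0.05860495]), 'grasp_force': 0.0, 'gripper_width': 0.0008559372329497165}
```

View pics/m1.png

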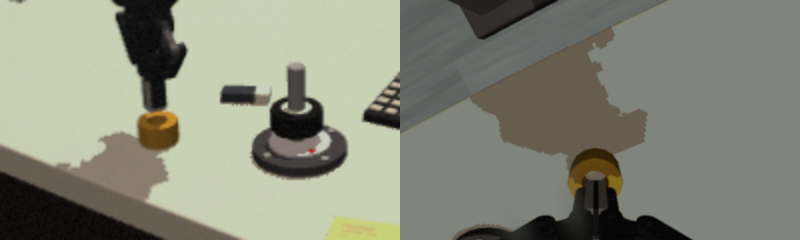

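The ring stands in front of (robot side of) the shut fingers, at wrist ≈(273,242). So it was squeezed out, or the TCP is offset from where I assumed. I'll measure it again.

```bash
cat > ring.py <<'E'
from h import *
def ring(n,lo,hi,box,col="sp"):
    i=viewer.camera_info(n);p,d=viewer.grab_frame(n);p=p.astype(int);C=cloud(i,d)
    m=(p[...,2]-p[...,0]>50) if col=="sp" else (p[...,0]-p[...,2]>50)
    a,b,c,e=box;k=np.zeros(m.shape,bool);k[b:e,a:c]=1;m&=k&(d>0)
    Q=C[m];s=Q[(Q[:,2]>lo)&(Q[:,2]<hi)]
    print(n,m.sum(),len(s),"zrange",np.percentile(Q[:,2],[2,50,98]).round(4),"mid",((s.min(0)+s.max(0))/2).round(4),"size",np.ptp(s,axis=0).round(4))
    return Q
E
python3 - <<'E'
from ring import *
import numpy as np
A=ring("scene",.003,.03,(180,225,220,262));ring("side",.003,.03,(270,258,310,295));B=ring("wrist",.003,.03,(225,190,325,290))
for n in("scene",):
    i=viewer.camera_info(n);_,d=viewer.grab_frame(n);C=cloud(i,d)[225:242,185:205];print(C[::3,::3].round(3)[:, :, :].reshape(-1,3)[:40].tolist())
i=viewer.camera_info("wrist");_,d=viewer.grab_frame("wrist");C=cloud(i,d);
for v in range(230,330,10): print(v,C[v,262].round(3),C[v,274].round(3),C[v,284].round(3))
E
```

```text
scene 337 320 zrange [0.0012 0.0207 0.027 ] mid [0.5431 0.1636 0.0153] size [0.0448 0.0449 0.0245]
side 124 120 zrange [0.0018 0.0262 0.0283] mid [0.5482 0.1667 0.0161] size [0.0327 0.0418 0.0255]
wrist 2003 1984 zrange [0.0242 0.0258 0.0272] mid [0.5433 0.166  0.0189] size [0.039  0.0419 0.0177]
[[0.621, 0.273, -0.001], [0.624, 0.266, -0.0], [0.536, 0.173, 0.061], [0.536, 0.164, 0.064], [0.535, 0.155, 0.067], [0.54, 0.151, 0.066], [0.642, 0.235, 0.0], [0.609, 0.262, -0.001], [0.612, 0.256, -0.001], [0.537, 0.174, 0.054], [0.533, 0.163, 0.058], [0.535, 0.155, 0.06], [0.539, 0.151, 0.059], [0.632, 0.226, -0.001], [0.598, 0.252, -0.001], [0.601, 0.245, -0.0], [0.536, 0.174, 0.047], [0.533, 0.163, 0.051], [0.535, 0.156, 0.053], [0.541, 0.153, 0.051], [0.619, 0.215, -0.0], [0.584, 0.24, 0.001], [0.588, 0.234, 0.0], [0.594, 0.23, -0.001], [0.532, 0.163, 0.045], [0.535, 0.157, 0.045], [0.547, 0.16, 0.039], [0.609, 0.207, -0.001], [0.575, 0.232, -0.001], [0.576, 0.224, 0.001], [0.544, 0.183, 0.027], [0.549, 0.18, 0.025], [0.553, 0.174, 0.025], [0.555, 0.168, 0.026], [0.558, 0.162, 0.026], [0.563, 0.221, -0.0], [0.529, 0.179, 0.027], [0.536, 0.177, 0.025], [0.548, 0.179, 0.019], [0.549, 0.171, 0.02]]
230 [0.528 0.167 0.026] [0.531 0.173 0.026] [0.533 0.178 0.026]
240 [0.533 0.165 0.027] [0.547 0.166 0.001] [0.538 0.176 0.026]
250 [ 0.551  0.156 -0.   ] [ 0.554  0.163 -0.001] [0.556 0.169 0.001]
260 [0.533 0.166 0.05 ] [0.535 0.171 0.05 ] [0.537 0.176 0.051]
270 [0.533 0.166 0.06 ] [0.535 0.171 0.059] [0.537 0.175 0.06 ]
280 [0.533 0.167 0.068] [0.535 0.171 0.068] [0.536 0.175 0.068]
290 [0.533 0.167 0.075] [0.535 0.171 0.074] [0.536 0.175 0.076]
300 [0.532 0.167 0.082] [0.539 0.17  0.076] [0.535 0.175 0.084]
310 [0.532 0.168 0.089] [0.543 0.168 0.076] [0.535 0.175 0.089]
320 [0.532 0.168 0.094] [0.548 0.166 0.076] [0.535 0.175 0.095]
```

```bash
python3 - <<'E'
from h import *
for n in("scene","side"):
    i=viewer.camera_info(n);_,d=viewer.grab_frame(n);C=cloud(i,d)
    m=(d>0)&(abs(C[...,0]-.545)<.03)&(abs(C[...,1]-.166)<.03)&(C[...,2]>.031)&(C[...,2]<.12)
    z=C[m][:,2];print(n,m.sum(),np.sort(z)[:12].round(4));q=C[m&(C[...,2]<.06)];print(((q.min(0)+q.max(0))/2).round(4),np.ptp(q,axis=0).round(4))
E
```

```text
scene 409 [0.0377 0.038  0.0381 0.0383 0.0386 0.0392 0.0401 0.0409 0.0413 0.0414
 0.0414 0.0415]
[0.5406 0.1628 0.0488] [0.0197 0.0274 0.0222]
side 443 [0.0392 0.0405 0.0408 0.041  0.041  0.0413 0.0421 0.0422 0.0425 0.0426
 0.0427 0.0429]
[0.5426 0.1723 0.0493] [0.0239 0.0193 0.0202]
```

The ring hasn't moved. Both fixed cameras put the shut fingertips at z≈0.040 while the state reports 0.0015, so I closed above the ring. True tip height is therefore reported z + 0.0385, while xy agrees. I'll open and descend by that much, watching the force.

```bash
python3 -m inch '[[0,0,0,0],[0,0,0,0],[0,0,0,0],[0,0,0,0],[0,0,0,0],[0,0,0,0]]' 1; python3 -m inch '[[0,0,-0.3,0],[0,0,-0.3,0],[0,0,-0.2,0],[0,0,-0.2,0],[0,0,-0.1,0],[0,0,0,0],[0,0,0,0]]'; python3 - <<'E'
from h import *
for n in("scene","side"):
    i=viewer.camera_info(n);_,d=viewer.grab_frame(n);C=cloud(i,d)
    m=(d>0)&(abs(C[...,0]-.545)<.05)&(abs(C[...,1]-.166)<.08)&(C[...,2]>.003)&(C[...,2]<.12)&(np.hypot(C[...,0]-.545,C[...,1]-.166)>.032)
    print(n,m.sum(),np.sort(C[m][:,2])[:12].round(4))
E
```

```text
t: 4.18
position: [0.5456, 0.1659, 0.0015]
tcp_rot: [0.207, 0.978, -0.0, 0.0]
wrist_force: [0.6, -0.4, -0.3]
gripper_width: 0.845
grasp_force: 0.0
t: 4.77
position: [0.5452, 0.1659, -0.032]
tcp_rot: [0.207, 0.978, -0.0, -0.0]
wrist_force: [-0.3, 1.1, -0.0]
gripper_width: 0.999
grasp_force: 0.0
scene 1000 [0.0033 0.017  0.0173 0.0177 0.018  0.0184 0.0189 0.019  0.0191 0.0191
 0.0194 0.0195]
side 1109 [0.003  0.0031 0.0031 0.0031 0.0031 0.0031 0.0031 0.0031 0.0032 0.0032
 0.0032 0.0032]
```

```bash
python3 -m inch '[[0,0,-0.15,0],[0,0,0,0]]'; python3 -m inch '[[0,0,0,0],[0,0,0,0],[0,0,0,0],[0,0,0,0],[0,0,0,0],[0,0,0,0],[0,0,0,0],[0,0,0,0]]' 0 45
```

```text
t: 5.03
position: [0.5454, 0.1659, -0.0363]
tcp_rot: [0.207, 0.978, -0.0, -0.0]
wrist_force: [0.5, -0.3, 0.6]
gripper_width: 1.001
grasp_force: 0.0
t: 5.7
position: [0.5461, 0.166, -0.0355]
tcp_rot: [0.207, 0.978, 0.0, 0.0]
wrist_force: [-0.7, -0.3, 4.4]
gripper_width: 0.503
grasp_force: 46.1
```

```bash
python3 -m inch '[[0,0,0.5,0],[0,0,0.8,0],[0,0,0.8,0],[0,0,1,0],[0,0,1,0],[0,-0.8,0,0],[0,-0.8,0,0],[0,-0.6,0,0],[0,0,0,0],[0,0,0,0],[0,0,0,0]]'; python3 - <<'E'
from h import *
for n in("scene","side","wrist"):
    i=viewer.camera_info(n);p,d=viewer.grab_frame(n);C=cloud(i,d)
    near=(d>0)&(np.hypot(C[...,0]-.607,C[...,1]-.0267)<.02)
    for lo,hi in((.06,.095),):
        m=near&(C[...,2]>lo)&(C[...,2]<hi)
        if m.sum()>15: print(n,m.sum(),circ(C[m],.009),C[near][:,2].max())
    m=near&(C[...,2]>.0975)&(C[...,2]<.105);q=C[m]
    if len(q)>4: print("  top",len(q),((q.min(0)+q.max(0))/2).round(4),np.ptp(q,axis=0).round(4))
    if n!="side":
        y=(p.astype(int)[...,2]-p.astype(int)[...,0]>50)&(d>0)&(np.hypot(C[...,0]-.545,C[...,1]-.1)<.06)&(C[...,2]>.05)
        q=C[y];print("  ring",len(q),q.min(0).round(4),q.max(0).round(4)) if len(q) else 0
    if n=="wrist":cv2.imwrite("pics/w2.png",p)
E
```

```text
t: 6.62
position: [0.545, 0.1003, 0.0864]
tcp_rot: [0.208, 0.978, 0.0, -0.001]
wrist_force: [-0.0, -0.4, -1.2]
gripper_width: 0.498
grasp_force: 46.0
scene 141 (array([0.60788032, 0.02665777]), np.float64(0.0014605178095107286)) 0.10185325146720225
  top 31 [0.606  0.0253 0.0997] [0.0161 0.0152 0.0043]
  ring 175 [0.5216 0.0431 0.1217] [0.5563 0.1182 0.4756]
side 124 (array([0.60596331, 0.02671455]), np.float64(0.001507855236152057)) 0.10221170288363646
  top 31 [0.6059 0.0281 0.1   ] [0.0171 0.0214 0.0045]
wrist 283 (array([0.60770202, 0.02802124]), np.float64(0.00038079638205298043)) 0.10150576300822634
  top 57 [0.609  0.035  0.0996] [0.0122 0.0048 0.0039]
  ring 4525 [0.524  0.0781 0.1242] [0.567  0.1227 0.1499]
```

View pics/w2.png

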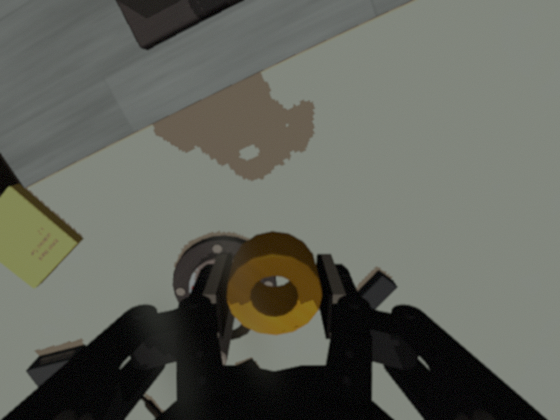

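The spacer is gripped cleanly, with its bore at (275,294) and held level. Ring centre is about (0.5455,0.100), bottom at z≈0.123. The spindle axis averages (0.607,0.027).

```bash
python3 -m inch '[[0.5,-0.6,0,0],[0.6,-0.7,0,0],[0.6,-0.7,0,0],[0.37,-0.44,0,0],[0,0,0,0],[0,0,-0.3,0],[0,0,-0.2,0],[0,0,0,0],[0,0,0,0],[0,0,0,0]]'
```

```text
t: 7.6
position: [0.6067, 0.0276, 0.0715]
tcp_rot: [0.207, 0.978, -0.0, -0.001]
wrist_force: [-0.2, 0.5, -2.3]
gripper_width: 0.501
grasp_force: 46.0
```

```bash
python3 - <<'E'
from h import *
S=get_state();print(S["position"],S["wrist_force"],S["ft_torque"])
i=viewer.camera_info("wrist");p,d=viewer.grab_frame("wrist");C=cloud(i,d)
y=(p.astype(int)[...,2]-p.astype(int)[...,0]>50)&(d>0)&(np.hypot(C[...,0]-.607,C[...,1]-.027)<.05)&(C[...,2]>.09)
q=C[y];print(q.min(0),q.max(0),(q.min(0)+q.max(0))/2)
E
```

```text
[0.60673745 0.02764214 0.07150375] [-0.19588934  0.54452411 -2.28625336] [ 0.01535432 -0.04031501  0.00464514]
[0.58516784 0.00473064 0.11036605] [0.62889209 0.04977955 0.13484532] [0.60702996 0.0272551  0.12260569]
```

```bash
python3 -m inch '[[0,0,-0.1,0],[0,0,-0.1,0],[0,0,-0.08,0],[0,0,0,0],[0,0,0,0]]'; python3 -m inch '[[0,0,-0.06,0],[0,0,-0.04,0],[0,0,0,0],[0,0,0,0]]'
```

```text
t: 8.07
position: [0.6073, 0.0267, 0.0633]
tcp_rot: [0.207, 0.978, -0.0, -0.0]
wrist_force: [0.1, 0.0, -0.6]
gripper_width: 0.503
grasp_force: 46.0
t: 8.4
position: [0.6075, 0.0267, 0.0605]
tcp_rot: [0.207, 0.978, -0.0, -0.0]
wrist_force: [0.4, 0.3, -0.5]
gripper_width: 0.5
grasp_force: 46.0
```

```bash
python3 -m inch '[[0,0,-0.1,0],[0,0,-0.1,0],[0,0,0,0],[0,0,0,0]]'; python3 -m inch '[[0,0,-0.1,0],[0,0,-0.1,0],[0,0,-0.1,0],[0,0,0,0],[0,0,0,0]]'
```

```text
t: 8.73
position: [0.6072, 0.0268, 0.0541]
tcp_rot: [0.207, 0.978, -0.0, -0.0]
wrist_force: [-0.1, -0.2, -1.5]
gripper_width: 0.502
grasp_force: 46.0
t: 9.15
position: [0.6072, 0.0268, 0.0451]
tcp_rot: [0.207, 0.978, -0.0, -0.0]
wrist_force: [0.0, 0.2, -0.4]
gripper_width: 0.497
grasp_force: 46.0
```

```bash
python3 -m inch '[[0,0,-0.2,0],[0,0,-0.2,0],[0,0,-0.2,0],[0,0,-0.1,0],[0,0,0,0],[0,0,0,0]]'; python3 -m inch '[[0,0,-0.04,0],[0,0,-0.04,0],[0,0,0,0],[0,0,0,0]]'
```

```text
t: 9.65
position: [0.6072, 0.0267, 0.024]
tcp_rot: [0.207, 0.978, -0.0, -0.0]
wrist_force: [-0.4, 0.2, -0.8]
gripper_width: 0.505
grasp_force: 46.0
t: 9.98
position: [0.6077, 0.0267, 0.0223]
tcp_rot: [0.207, 0.978, 0.0, 0.0]
wrist_force: [-0.1, 1.3, -0.3]
gripper_width: 0.5
grasp_force: 46.0
```

```bash
for k in 1 2; do :; done; python3 -m inch '[[0,0,-0.04,0],[0,0,-0.04,0],[0,0,0,0],[0,0,0,0]]'; python3 - <<'E'
from h import *
for n in("scene","side"):
    i=viewer.camera_info(n);p,d=viewer.grab_frame(n);p=p.astype(int);C=cloud(i,d)
    near=(d>0)&(np.hypot(C[...,0]-.607,C[...,1]-.027)<.034)&(C[...,2]>.018)&(C[...,2]<.12)
    y=near&(p[...,2]-p[...,0]>40);k=near&(p.max(2)<70)&(C[...,2]<.07)
    print(n,y.sum(),np.percentile(C[y][:,2],[1,5,95,99]).round(4),k.sum(),np.percentile(C[k][:,2],[2,50,95,98]).round(4))
E
```

```text
t: 10.32
position: [0.6075, 0.0267, 0.0196]
tcp_rot: [0.207, 0.978, -0.0, -0.0]
wrist_force: [0.8, -0.4, -0.9]
gripper_width: 0.501
grasp_force: 46.0
scene 167 [0.0554 0.0572 0.082  0.0827] 351 [0.0281 0.0446 0.0532 0.0654]
side 116 [0.0582 0.0608 0.0834 0.0846] 272 [0.0343 0.0497 0.0668 0.068 ]
```

```bash
python3 -m inch '[[0,0,-0.04,0],[0,0,-0.04,0],[0,0,0,0],[0,0,0,0]]'; python3 -m inch '[[0,0,-0.03,0],[0,0,0,0],[0,0,0,0]]'
```

```text
t: 10.75
position: [0.6074, 0.0268, 0.0172]
tcp_rot: [0.207, 0.978, -0.0, -0.0]
wrist_force: [0.1, 0.8, -0.8]
gripper_width: 0.499
grasp_force: 46.0
t: 11.0
position: [0.6078, 0.0267, 0.0165]
tcp_rot: [0.207, 0.978, 0.0, 0.0]
wrist_force: [-0.3, -0.5, -0.6]
gripper_width: 0.503
grasp_force: 46.1
```

```bash
python3 -m inch '[[0,0,-0.04,0],[0,0,0,0],[0,0,0,0]]'; python3 -m inch '[[0,0,-0.04,0],[0,0,0,0],[0,0,0,0]]'
```

```text
t: 11.25
position: [0.6079, 0.0267, 0.016]
tcp_rot: [0.207, 0.978, 0.0, 0.0]
wrist_force: [-1.4, -0.8, 4.0]
gripper_width: 0.5
grasp_force: 46.5
t: 11.5
position: [0.6078, 0.0267, 0.0147]
tcp_rot: [0.207, 0.978, -0.0, 0.0]
wrist_force: [-2.1, -0.3, 5.5]
gripper_width: 0.502
grasp_force: 46.6
```

Contact at about 6 N. The spacer rests on the roller, so I release it, rise and travel to the bush.

```bash
python3 -m inch '[[0,0,0,0],[0,0,0,0],[0,0,0,0],[0,0,0,0],[0,0,0,0],[0,0,0,0],[0,0,0.5,0],[0,0,1,0],[0,0,1,0],[0,0,1,0],[0,0,1,0],[0,0,1,0]]' 1; python3 -m inch '[[-0.1,-0.6,0,0],[-0.2,-1,0,0],[-0.2,-1,0,0],[-0.2,-1,0,0],[-0.2,-1,0,0],[-0.2,-1,0,0],[-0.2,-1,0,0],[-0.2,-1,0,0],[-0.2,-1,0,0],[-0.2,-1,0,0],[-0.1,-0.7,0,0],[0,-0.3,0,0]]'; python3 - <<'E'
from ring import *
S=get_state();print(S["position"],S["joint_pos"])
for n in("scene","side","wrist"):
  i=viewer.camera_info(n);p,d=viewer.grab_frame(n);p=p.astype(int);C=cloud(i,d)
  if n=="wrist": cv2.imwrite("pics/w3.png",p)
  m=(p[...,0]-p[...,2]>50)&(d>0)&(np.hypot(C[...,0]-.5487,C[...,1]+.294)<.06)&(C[...,2]>.003)
  q=C[m];print(n,len(q),((q.min(0)+q.max(0))/2).round(4),np.ptp(q,axis=0).round(4)) if len(q) else 0
  y=(p[...,2]-p[...,0]>40)&(d>0)&(np.hypot(C[...,0]-.607,C[...,1]-.027)<.034)&(C[...,2]>.018)
  if y.sum()>5:q=C[y];print(" spacer",((q.min(0)+q.max(0))/2).round(4),np.ptp(q,axis=0).round(4),np.percentile(q[:,2],98))
E
```

```text
t: 12.5
position: [0.6073, 0.0267, 0.1804]
tcp_rot: [0.207, 0.978, -0.0, -0.0]
wrist_force: [0.0, -0.6, -0.4]
gripper_width: 0.999
grasp_force: 0.0
t: 13.5
position: [0.5467, -0.2944, 0.179]
tcp_rot: [0.209, 0.978, -0.001, 0.0]
wrist_force: [-0.1, 1.3, -0.4]
gripper_width: 0.995
grasp_force: 0.0
[ 0.5467123  -0.29437518  0.17902469] [-5.63425589e-01  3.13950273e-01  1.65787912e+00 -1.17285041e-03
  1.16919618e+00 -1.71303194e+00]
scene 304 [ 0.5479 -0.2951  0.0157] [0.0331 0.0301 0.0253]
 spacer [0.6072 0.0251 0.0673] [0.0488 0.0453 0.0331] 0.07727944319585832
side 26 [ 0.5487 -0.2939  0.024 ] [0.0252 0.0325 0.0106]
 spacer [0.6077 0.0306 0.0698] [0.0412 0.0412 0.0303] 0.07868439655833596
wrist 292 [ 0.5492 -0.2929  0.0227] [0.0301 0.0292 0.0103][ WARN:0@1.181] global loadsave.cpp:1063 imwrite_ Unsupported depth image for selected encoder is fallbacked to CV_8U.
```

View pics/w3.png

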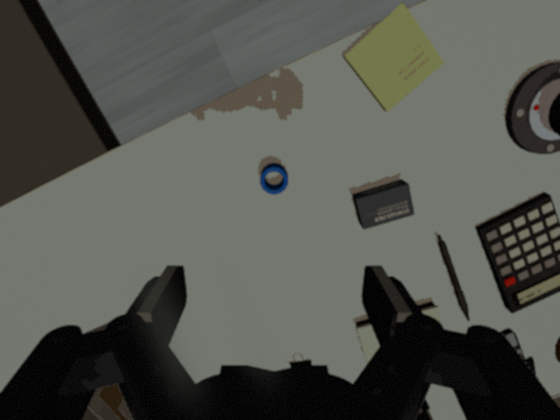

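The bush at (274,179) is clear, and the staple box at (383,203) is outside finger reach. Bush at (0.549,-0.294).

```bash
python3 -m inch '[[0.08,0.02,-0.6,0],[0,0,-1,0],[0,0,-1,0],[0,0,-1,0],[0,0,-1,0],[0,0,-1,0],[0,0,-0.6,0],[0,0,-0.4,0],[0,0,0,0],[0,0,0,0]]'; python3 -m inch '[[0,0,-0.3,0],[0,0,-0.22,0],[0,0,0,0],[0,0,0,0]]'
```

```text
t: 14.48
position: [0.5503, -0.2895, -0.019]
tcp_rot: [0.207, 0.978, 0.0, -0.0]
wrist_force: [-0.1, 0.8, 0.2]
gripper_width: 1.002
grasp_force: 0.0
t: 14.82
position: [0.55, -0.2907, -0.0344]
tcp_rot: [0.207, 0.978, 0.0, 0.0]
wrist_force: [0.2, -1.1, -0.1]
gripper_width: 1.0
grasp_force: 0.0
```

```bash
python3 -m inch '[[-0.02,-0.1,0,0],[0,0,0,0],[0,0,0,0],[0,0,0,0]]'; python3 -m inch '[[0,0,0,0],[0,0,0,0],[0,0,0,0],[0,0,0,0],[0,0,0,0],[0,0,0,0],[0,0,0,0],[0,0,0,0],[0,0,0,0]]' 0 45; python3 -m inch '[[0,0,0.5,0],[0,0,0.8,0],[0,0,0.8,0],[0,0,1,0],[0,0,1,0],[0,0,1,0],[0,0,0,0],[0,0,0,0],[0,0,0,0]]'; python3 - <<'E'
from h import *
S=get_state();x=S["position"];print(x)
for n in("scene","wrist"):
  i=viewer.camera_info(n);p,d=viewer.grab_frame(n);C=cloud(i,d)
  if n=="wrist": cv2.imwrite("pics/w4.png",p)
  p=p.astype(int)
  m=(p[...,0]-p[...,2]>50)&(d>0)&(np.hypot(C[...,0]-x[0],C[...,1]-x[1])<.05)&(C[...,2]>.03)
  q=C[m];print(n,len(q),((q.min(0)+q.max(0))/2).round(4),np.ptp(q,axis=0).round(4),np.percentile(q[:,2],[2,98]).round(4)) if len(q) else 0
E
```

```text
t: 15.15
position: [0.5496, -0.294, -0.0342]
tcp_rot: [0.208, 0.978, -0.0, 0.0]
wrist_force: [-0.3, -0.1, 0.1]
gripper_width: 1.0
grasp_force: 0.0
t: 15.9
position: [0.5497, -0.2938, -0.0343]
tcp_rot: [0.207, 0.978, -0.0, 0.0]
wrist_force: [-0.2, 0.2, 1.3]
gripper_width: 0.365
grasp_force: 44.7
t: 16.65
position: [0.5487, -0.2932, 0.1184]
tcp_rot: [0.207, 0.978, 0.0, -0.0]
wrist_force: [0.0, 0.6, -0.6]
gripper_width: 0.361
grasp_force: 44.6
[ 0.54872088 -0.29322586  0.11838946]
scene 226 [ 0.5476 -0.2912  0.1663] [0.0329 0.0218 0.0255] [0.1545 0.1787]
wrist 1184 [ 0.5484 -0.2922  0.168 ] [0.0308 0.0299 0.0229] [0.1759 0.1782]
```

View pics/w4.png

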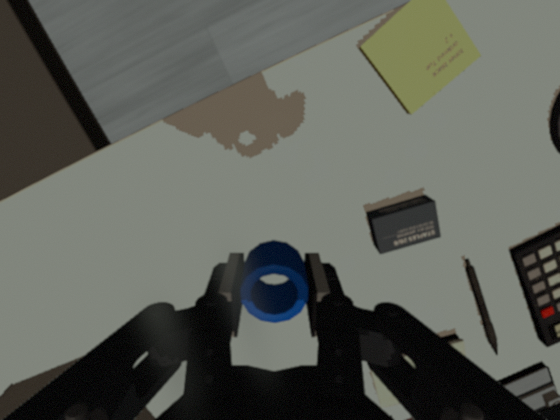

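The bush is held level and centred, bore at (275,293). Back to the spindle.

```bash
python3 -m inch '[[0.1,0.6,0,0],[0.2,1,0,0],[0.2,1,0,0],[0.2,1,0,0],[0.2,1,0,0],[0.2,1,0,0],[0.2,1,0,0],[0.2,1,0,0],[0.2,1,0,0],[0.2,1,0,0],[0.05,0.7,0,0],[0,0.35,0,0]]'; python3 -m inch '[[0,0,-0.4,0],[0,0,-0.5,0],[0,0,-0.3,0],[0,0,0,0],[0,0,0,0],[0,0,0,0]]';  python3 - <<'E'
from h import *
S=get_state();x=S["position"];print(x)
for n in("scene","side","wrist"):
  i=viewer.camera_info(n);p,d=viewer.grab_frame(n);C=cloud(i,d)
  p=p.astype(int)
  m=(p[...,0]-p[...,2]>50)&(d>0)&(np.hypot(C[...,0]-x[0],C[...,1]-x[1])<.05)&(C[...,2]>.03)
  q=C[m];print(n,len(q),((q.min(0)+q.max(0))/2).round(4),np.ptp(q,axis=0).round(4),np.percentile(q[:,2],[2,98]).round(4)) if len(q) else 0
E
```

```text
t: 17.75
position: [0.6065, 0.0288, 0.1163]
tcp_rot: [0.206, 0.979, 0.0, -0.002]
wrist_force: [-0.2, -0.4, -1.4]
gripper_width: 0.364
grasp_force: 44.6
t: 18.25
position: [0.608, 0.0248, 0.0823]
tcp_rot: [0.208, 0.978, -0.0, -0.0]
wrist_force: [0.3, -0.5, -0.0]
gripper_width: 0.362
grasp_force: 44.6
[0.60795057 0.02483467 0.08233166]
scene 95 [0.6034 0.0263 0.1314] [0.0273 0.0205 0.0259] [0.1191 0.1435]
side 8 [0.5971 0.0246 0.1439] [0.0064 0.0212 0.0018] [0.1431 0.1447]
wrist 1368 [0.6088 0.0257 0.1336] [0.0312 0.0304 0.023 ] [0.1418 0.1443]
```

```bash
python3 -m inch '[[-0.03,0.05,0,0],[0,0,-0.2,0],[0,0,-0.2,0],[0,0,-0.07,0],[0,0,0,0],[0,0,0,0]]'; python3 -m inch '[[0,0,-0.06,0],[0,0,-0.04,0],[0,0,0,0],[0,0,0,0]]'; python3 -m inch '[[0,0,-0.06,0],[0,0,-0.04,0],[0,0,0,0],[0,0,0,0]]'
```

```text
t: 18.9
position: [0.6065, 0.0274, 0.0678]
tcp_rot: [0.207, 0.978, -0.0, -0.001]
wrist_force: [0.4, -0.2, -1.0]
gripper_width: 0.363
grasp_force: 44.6
t: 19.23
position: [0.607, 0.0273, 0.0654]
tcp_rot: [0.207, 0.978, -0.0, -0.0]
wrist_force: [-0.1, 0.5, -0.8]
gripper_width: 0.366
grasp_force: 44.6
t: 19.57
position: [0.6069, 0.0273, 0.0622]
tcp_rot: [0.207, 0.978, -0.0, -0.0]
wrist_force: [0.2, -1.1, -0.8]
gripper_width: 0.361
grasp_force: 44.6
```

```bash
python3 -m inch '[[0,0,-0.1,0],[0,0,-0.1,0],[0,0,-0.1,0],[0,0,-0.1,0],[0,0,0,0],[0,0,0,0]]'; python3 -m inch '[[0,0,-0.05,0],[0,0,-0.05,0],[0,0,0,0],[0,0,0,0]]'; python3 -m inch '[[0,0,-0.05,0],[0,0,0,0],[0,0,0,0]]'
```

```text
t: 20.07
position: [0.6066, 0.0273, 0.0499]
tcp_rot: [0.207, 0.978, -0.0, -0.0]
wrist_force: [0.1, -0.0, -1.0]
gripper_width: 0.361
grasp_force: 44.6
t: 20.4
position: [0.6069, 0.0273, 0.0473]
tcp_rot: [0.207, 0.978, -0.0, -0.0]
wrist_force: [0.8, 0.8, -1.3]
gripper_width: 0.36
grasp_force: 44.6
t: 20.65
position: [0.6069, 0.0273, 0.0458]
tcp_rot: [0.207, 0.978, -0.0, -0.0]
wrist_force: [0.6, -0.3, -0.4]
gripper_width: 0.365
grasp_force: 44.6
```

```bash
python3 -m inch '[[0,0,-0.05,0],[0,0,0,0],[0,0,0,0]]'; python3 -m inch '[[0,0,-0.05,0],[0,0,0,0],[0,0,0,0]]'
```

```text
t: 20.9
position: [0.6069, 0.0273, 0.0442]
tcp_rot: [0.207, 0.978, -0.0, -0.0]
wrist_force: [-0.2, 0.2, -0.8]
gripper_width: 0.362
grasp_force: 44.6
t: 21.15
position: [0.6069, 0.0273, 0.0427]
tcp_rot: [0.207, 0.978, -0.0, -0.0]
wrist_force: [0.5, -0.4, -0.5]
gripper_width: 0.361
grasp_force: 44.6
```

```bash
python3 -m inch '[[0,0,-0.05,0],[0,0,0,0],[0,0,0,0]]'; python3 -m inch '[[0,0,-0.05,0],[0,0,0,0],[0,0,0,0]]'
```

```text
t: 21.4
position: [0.6073, 0.0273, 0.0417]
tcp_rot: [0.207, 0.978, 0.0, 0.0]
wrist_force: [-0.1, -0.2, 1.5]
gripper_width: 0.363
grasp_force: 44.9
t: 21.65
position: [0.6074, 0.0273, 0.0405]
tcp_rot: [0.207, 0.978, 0.0, 0.0]
wrist_force: [-1.8, -0.1, 5.1]
gripper_width: 0.367
grasp_force: 45.1
```

The bush has landed on the spacer. Now I grip tighter and press down in small steps; home should be near reported z 0.031–0.032.

```bash
python3 -m inch '[[0,0,0,0],[0,0,0,0],[0,0,-0.04,0],[0,0,-0.03,0],[0,0,0,0],[0,0,0,0]]' 0 80; python3 -m inch '[[0,0,-0.04,0],[0,0,-0.03,0],[0,0,0,0],[0,0,0,0]]'; python3 -m inch '[[0,0,-0.04,0],[0,0,-0.03,0],[0,0,0,0],[0,0,0,0]]'
```

```text
t: 22.15
position: [0.6074, 0.0273, 0.0382]
tcp_rot: [0.207, 0.978, 0.0, 0.0]
wrist_force: [0.0, 0.7, 4.6]
gripper_width: 0.35
grasp_force: 78.6
t: 22.48
position: [0.6074, 0.0273, 0.036]
tcp_rot: [0.207, 0.978, 0.0, 0.0]
wrist_force: [-0.8, 0.4, 5.2]
gripper_width: 0.352
grasp_force: 78.6
t: 22.82
position: [0.6074, 0.0273, 0.0338]
tcp_rot: [0.207, 0.978, 0.0, 0.0]
wrist_force: [-0.2, 0.6, 4.3]
gripper_width: 0.353
grasp_force: 78.6
```

```bash
python3 -m inch '[[0,0,-0.03,0],[0,0,0,0],[0,0,0,0]]'; python3 -m inch '[[0,0,-0.03,0],[0,0,0,0],[0,0,0,0]]'; python3 -m inch '[[0,0,-0.03,0],[0,0,0,0],[0,0,0,0]]'
```

```text
t: 23.07
position: [0.6073, 0.0273, 0.0328]
tcp_rot: [0.207, 0.978, 0.0, 0.0]
wrist_force: [-0.1, 0.2, 4.8]
gripper_width: 0.347
grasp_force: 78.6
t: 23.32
position: [0.6073, 0.0273, 0.0319]
tcp_rot: [0.207, 0.978, 0.0, 0.0]
wrist_force: [-0.3, -0.3, 5.5]
gripper_width: 0.347
grasp_force: 78.6
t: 23.57
position: [0.6074, 0.0273, 0.0318]
tcp_rot: [0.207, 0.978, 0.0, 0.0]
wrist_force: [-2.3, -0.2, 8.5]
gripper_width: 0.354
grasp_force: 79.1
```

Force is rising and z has stopped at 0.0318, which is the predicted home. I'll press a bit firmer to confirm.

```bash
python3 -m inch '[[0,0,-0.03,0],[0,0,0,0],[0,0,0,0]]'; python3 -m inch '[[0,0,-0.03,0],[0,0,0,0],[0,0,0,0]]'
```

```text
t: 23.82
position: [0.6075, 0.0273, 0.0317]
tcp_rot: [0.207, 0.978, -0.0, 0.0]
wrist_force: [-3.6, 0.2, 12.7]
gripper_width: 0.351
grasp_force: 79.5
t: 24.07
position: [0.6076, 0.0273, 0.0317]
tcp_rot: [0.207, 0.978, -0.0, 0.0]
wrist_force: [-4.9, -0.7, 17.1]
gripper_width: 0.348
grasp_force: 79.9
```

It's a hard stop at 17 N with no motion. I relax the push, let go, rise and check.

```bash
python3 -m inch '[[0,0,0.08,0],[0,0,0,0]]'; python3 -m inch '[[0,0,0,0],[0,0,0,0],[0,0,0,0],[0,0,0,0],[0,0,0,0],[0,0,0,0],[0,0,0,0],[0,0,0.3,0],[0,0,1,0],[0,0,1,0],[0,0,1,0],[0,0,1,0]]' 1 45; python3 -m inch '[[0,0.5,0.5,0],[0,1,0,0],[0,1,0,0],[0,1,0,0],[0,1,0,0],[0,0.5,0,0],[0,0,0,0],[0,0,0,0]]'; python3 - <<'E'
from h import *
out=[]
for n in("scene","side"):
    i=viewer.camera_info(n);p,d=viewer.grab_frame(n);C=cloud(i,d)
    b=(235,195,310,275) if n=="scene" else (225,190,300,270)
    out.append(cv2.resize(p[b[1]:b[3],b[0]:b[2]],(400,427)))
    p=p.astype(int);near=(d>0)&(np.hypot(C[...,0]-.607,C[...,1]-.027)<.034)&(C[...,2]>.018)
    for nm,m in(("brass",p[...,2]-p[...,0]>40),("blue",p[...,0]-p[...,2]>40)):
        q=C[near&m];print(n,nm,len(q),np.percentile(q[:,2],[2,50,98]).round(4),((q.min(0)+q.max(0))/2).round(4))
cv2.imwrite("pics/f1.png",np.hstack(out))
E
```

```text
t: 24.23
position: [0.6071, 0.0274, 0.0318]
tcp_rot: [0.207, 0.978, 0.0, 0.0]
wrist_force: [-1.6, 0.6, 7.3]
gripper_width: 0.349
grasp_force: 79.7
t: 25.23
position: [0.6069, 0.0273, 0.1625]
tcp_rot: [0.207, 0.978, 0.0, 0.0]
wrist_force: [0.7, -0.2, -0.4]
gripper_width: 1.0
grasp_force: 0.0
t: 25.9
position: [0.6069, 0.1776, 0.1758]
tcp_rot: [0.206, 0.978, -0.0, 0.0]
wrist_force: [-0.6, 0.1, -0.3]
gripper_width: 1.001
grasp_force: 0.0
scene brass 261 [0.0413 0.0558 0.0666] [0.6059 0.0234 0.0545]
scene blue 176 [0.0674 0.0818 0.0923] [0.6058 0.0245 0.0805]
side brass 141 [0.053  0.0628 0.0681] [0.6071 0.0352 0.0602]
side blue 114 [0.077  0.0868 0.0939] [0.6072 0.0321 0.0846]
```

View pics/f1.png

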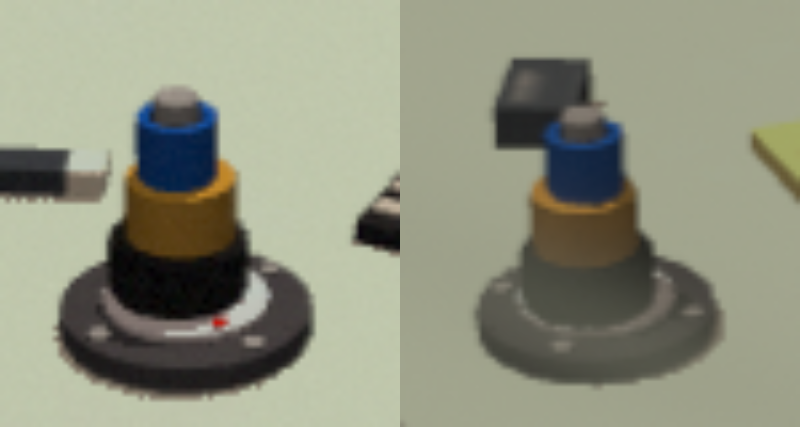

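Both views show the roller flat on its disc, with the spacer (top z≈0.066) and the bush (top ≈0.092) stacked on it. The spindle tip protrudes, and the arm is clear.

```bash
python3 -c "from workcell import manip; print(manip.hand_in())"
```

```text
the job is handed in; nothing more can be done
None
```

The job is handed in: roller, brass spacer and blue bush are stacked on the spindle in that order and pressed to a hard stop at about 17 N. In the final views the spacer and bush tops are at home height and the gripper is clear, at about 26 s on the robot's clock; the reported TCP height read about 38 mm too low, so my first grasp closed above the ring without touching it.

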